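# Pump up the slack suction-foot stop on the print table

### The arm

A 7-joint arm with a two-finger parallel gripper is mounted at the origin on the work surface. World frame = base frame: x ahead of the robot, y to its left, z up, the work surface at z = 0. Lengths are in m, angles in rad, forces in N, time in s.
With the tool pointing down it reaches from about 0.425 to 0.875 m from the base axis. Payload 4.7 kg.
Tool frame: the origin (TCP) lies on the centre line of the jaws, within the pads' length; the fingertips stand 19 mm ahead of it and the grasp point (between the pads) is the TCP; z points along the fingers, y is the direction in which the jaws open and shut (so a half turn about z gives the same grasp; the last joint's range is limited). The gripper opens to 85 mm and grips with 20 to 120 N. Pads are 22 mm wide; open, the fingers measure 114 mm over their backs; the gripper's body (76 mm by 85 mm) begins 54 mm behind the grasp point. The pads swing forward as they close: fully open they stand 13 mm farther back than shut.
Start: joints at [1.212, 0.321, -0.07, 1.45, 0.023, 1.371, -0.057], TCP at [0.237, -0.605, 0.217] pointing down, gripper open.
Joint ranges: [-2.86, 2.86], [-0.3, 2.09], [-1.38, 1.24], [0.06, 2.45], [-1.56, 4.7], [0.09, 2.05], [-2.69, 2.69]. Speed limits (rad/s): [2.57, 2.57, 3.14, 3.14, 3.14, 3.14, 3.14].

### API

Orientations are given as a unit quaternion [x, y, z, w].
In Python, from bench import move_ptp, move_straight, movej, grip, dwell, inverse_kinematics, get_image, camera_params, IKError, close_job, silhouettes, current_t, current_qpos, current_joint_velocities, current_effort, current_position, current_eef_rot, current_ft_force, current_ft_torque, current_gripper_width gives the robot as it stands. The module is installed in compiled form; this text tells all that it offers. Calls block until the motion is done:
- move_ptp(position, orientation): joint-space move of the TCP to a pose.
- move_straight(position, rot=None, v=0.15): straight line of the TCP; rot=None keeps the orientation; v is the mean speed in m/s.
- movej(angles): joint-space move.
- grip(opening): opening from 0.0 (shut) to 1.0 (fully open); the grip force is fixed at half the most; returns when the fingers have stopped.
- dwell(seconds).
- inverse_kinematics(position, orientation): joint angles nearest the present ones, or None.
- get_image(name): name is "scene" or "top"; returns the picture (384x512x3 uint8, red, green, blue); there is no depth.
- camera_params(name): a dict with "intrinsics" (3x3 intrinsics, pixels), "dist" ([k1, k2, p1, p2, k3] as OpenCV has them; the pictures are not rectified), "rvec" (rotation vector, rad) and "tvec" (3), from world to camera coordinates, as OpenCV has them. Camera axes: x right, y down, z forward; pixel columns grow to the right and rows downward; lengths in m; the calibration is good to about 2 mm. A picture is of the moment at which its call begins. camera_params takes no time and is no camera call.
A pose or a line that the arm cannot do raises IKError and nothing moves.
- close_job(): hands the job in, once; it reports no verdict.
Trained networks look in the newest picture that a camera, given by its name, has taken for a name from the list of things; names that differ only in an ending like _2 or _b are one class to them, and where a whole thing is asked for, a point or a joint stands for the part that bears it (a point fixed in the world has none). Each returns a list of dicts, best first, with "conf" (0 to 1); they miss things now and then, are a little off and sometimes report something else, mostly with a low value. They report only what shows in the picture. A call takes as long as a camera call.
- silhouettes(thing, camera): "pixels" (384x512 bool, what is visible of it) and "at" ([column, row] in pixels, amid what is visible of it).
Readings, each from a call of its own:
- current_t(): time.
- current_qpos(): joint angles.
- current_joint_velocities(): joint speeds.
- current_effort(): joint torques, N m.
- current_position(): TCP position.
- current_eef_rot(): TCP orientation.
- current_ft_force(): force on the tool from outside, world axes, zero at the start.
- current_ft_torque(): the same for the moment, N m.
- current_gripper_width(): opening from 0.0 (shut) to 1.0 (fully open).
Only numpy, scipy, OpenCV 4.12 (cv2) and the standard library are available. Lean on these libraries where they do the work, as an engineer would, in place of code of your own. Each camera call takes 0.05 s, during which the arm holds its last target. There are 200 camera calls.

### The job

Two suction-foot register stops stand on the print table; one has lost its vacuum and its indicator pin has sunk into its collar. Pump that stop's plunger with full strokes, pressing its knob straight down with the fingertips and letting it spring back up each time, until its pin stands fully out like the other stop's pin, then leave the knob up. Only press: do not pull the knob up, do not touch the pin, and leave the other stop's plunger and the things around it as they are.

Things in the scene. Friction and masses are not known exactly. Their poses are not given: they have to be found in the camera images.
- stop_a: slack register stop, fixed: black rubber foot 132 mm wide, aluminium housing to 36 mm high, 150 mm steel bar at x = +73 mm. Origin: centre of underside, on the table; z up. Plunger barrel (50 mm wide, top 78 mm high) at x = -22 mm, y = 0; pin collar (22 mm wide, top 62 mm high) at x = +34 mm, y = 0. Stands left or right (either place), yaw within 0.8 rad
- knob_top_a (a point): centre of the flat top of the slack stop's black plunger knob, a disc 36 mm across and 18 mm thick, top 122 mm above the table when up; moves with the plunger. z up
- plunger_a (a joint): plunger of the slack stop, m: 0 up at rest, grows as it is pressed down, 0.024 at a hard stop. Return spring 450 N/m, about 12 N at full depth; springs back in about 0.3 s when let go. Can be pulled up to -0.006. Let it up (under 3 mm) between strokes and press nearly to the bottom
- pin_a (a joint): indicator pin of the slack stop, m: 0 sunk (crown 4 mm above the collar), 0.032 fully out, as far as pumping takes it; starts at 0 to 0.006. A hidden ratchet (4 mm steps) lifts it about 8 mm in each full down stroke, less in the first or in a short one: three to five strokes in all. It stays put while the plunger comes back. Extra strokes move nothing and do no harm
- pin_rod_a: the steel indicator pin itself, 10 mm across, 56 mm from the plunger's axis. Its origin is that of stop_a raised by the pin's travel. A black groove 4 mm wide, its upper edge 30 mm below the crown, comes clear of the collar when the pin is fully out. Not to be touched
- pin_tip_a (a point): centre of the crown of the slack stop's pin: 66 mm above the table when sunk, 98 mm when fully out
- stop_b: the other register stop, of the same make and sizes, still holding: its pin stands fully out, crown 98 mm above the table. Origin and axes as for stop_a. Its plunger is to be left alone
- plunger_b (a joint): plunger of the other stop, m: 0 up, 0.024 pressed right down; not to be pressed
- tape: loose roll of tape standing on its flat side, 84 mm across, 48 mm high; origin at the centre of its underside. To be left alone
- jar: loose green glass ink jar with white cap, 68 mm across, 75 mm high; origin at the centre of its underside. To be left alone
- squeegee: loose wooden squeegee 300 mm long, 45 mm high, lying at the far side; origin at the centre of its underside, its length along y. To be left alone

How it is judged:
By the outcome, as a careful person would: the job done as asked, in the order asked, and still so for the second after the job is handed in, with the robot touching nothing.
It also fails if it takes over 51 s, if anything falls off the work surface, if the arm or the gripper's body presses on something with over 40 N, if the wrist force passes 120 N, or if a joint passes its speed limit or range.

## Working session

There is one attempt and no reset: what is moved stays moved. The work goes in short steps, each a Python script; the robot and the scene stay as the last script left them, time stands still between calls to the robot, and variables do not carry over. Pictures are saved under pics/ and viewed, about 8 in all and at most 12, crops included, and the job is handed in when it is done.

```bash
mkdir -p pics
python3 - <<'E'
from bench import *
import cv2,numpy as np
for c in ("scene","top"):
    im=get_image(c); cv2.imwrite(f"pics/{c}0.png",cv2.cvtColor(im,cv2.COLOR_RGB2BGR))
    for n in ("knob_top_a","pin_tip_a","pin_rod_a","stop_a","jar","tape"):
        for d in silhouettes(n,c): print(c,n,round(d["conf"],2),np.round(d["at"],1),d["pixels"].sum())
    p=camera_params(c); R=cv2.Rodrigues(np.array(p["rvec"]))[0]; print(c,-R.T@np.array(p["tvec"]))
print(current_t(),current_eef_rot(),current_ft_force())
E
```

```text
scene knob_top_a 0.54 [360.4 155.3] 169
scene stop_a 0.89 [144.5 187.1] 2064
scene stop_a 0.69 [355.2 184.3] 2109
scene jar 0.87 [255.7 225.3] 745
scene tape 0.97 [248.2 170.7] 736
scene tape 0.39 [355.6 153.7] 154
scene [ 1.29948654 -0.16935136  1.01945477]
top knob_top_a 0.45 [129.5 203.2] 189
top pin_tip_a 0.48 [373.6 255.8] 192
top stop_a 0.96 [136.6 194.4] 2460
top stop_a 0.75 [360.6 245. ] 2416
top jar 0.59 [254.4 168.3] 632
top tape 0.71 [245.6 220.7] 199
top [ 0.45609688 -0.00474529  1.04507968]
0.7 [9.82676503e-01 1.85329123e-01 6.90366960e-07 7.62832978e-05] [-0.716717   -0.55943415  0.80286297]
```

Run:
```python
import cv2,numpy as np
s=cv2.imread("pics/scene0.png");t=cv2.imread("pics/top0.png")
f=lambda a:cv2.resize(a,(800,600),interpolation=cv2.INTER_CUBIC)
cv2.imwrite("pics/s1.png",f(s[110:302,90:430] if 0 else s[90:300,100:420]))
cv2.imwrite("pics/t1.png",f(t))
```

```text
(no output)
```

View pics/s1.png

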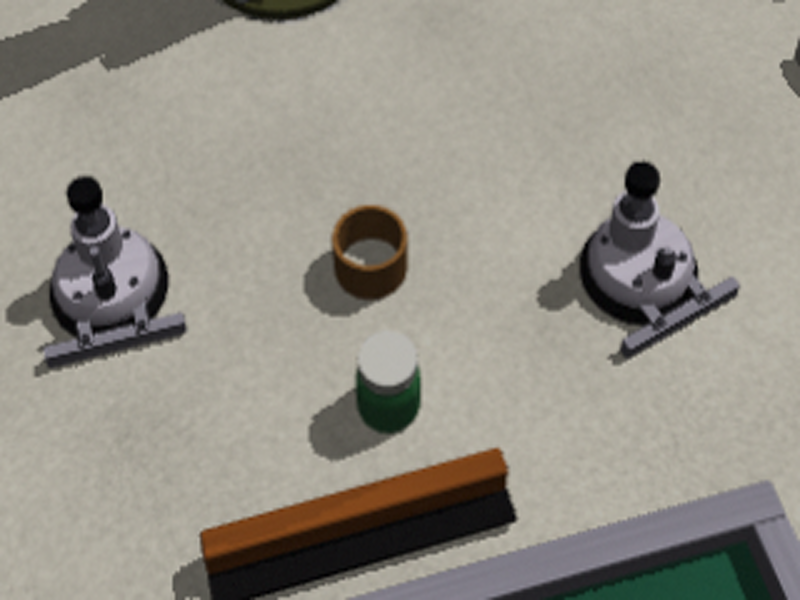

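View pics/t1.png

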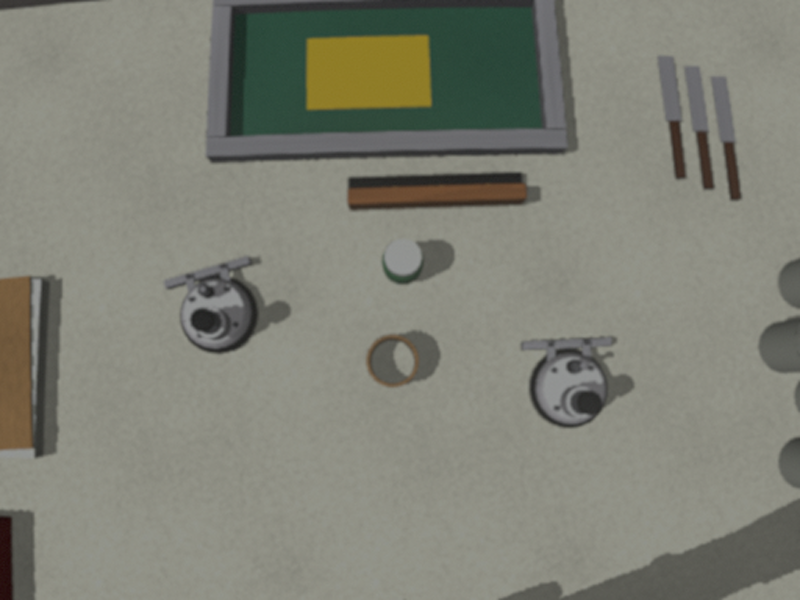

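The scene picture shows stops at about (144,187) and (357,184). The left one's pin looks tall and the right one's looks stubby. I'll zoom in on both stops in both cameras to confirm.

Run:
```python
import cv2,numpy as np
s=cv2.imread("pics/scene0.png");t=cv2.imread("pics/top0.png")
f=lambda a,c,r:cv2.resize(a[r:r+60,c:c+80],(400,300),interpolation=cv2.INTER_CUBIC)
cv2.imwrite("pics/z1.png",np.vstack([np.hstack([f(s,105,155),f(s,317,150)]),np.hstack([f(t,325,210),f(t,100,160)])]))
```

```text
(no output)
```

View pics/z1.png

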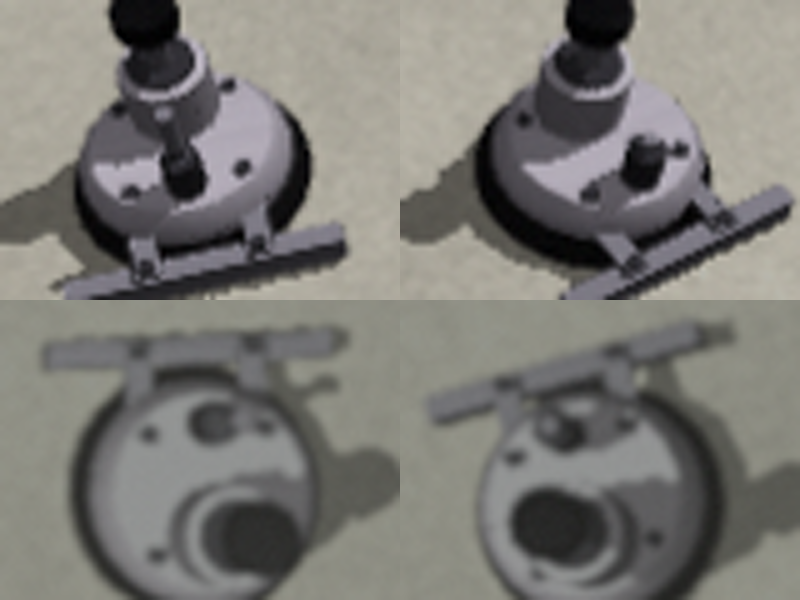

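The zoom shows that the scene-left stop has a long shaft, with its crown at crop (162,113). The scene-right stop has only a stub at (650,140). The slack stop is therefore scene-right and top-left. Next I'll triangulate its knob and get its yaw from the bar.

```bash
cat > h.py <<'E'
from bench import *
import cv2,numpy as np
from scipy.spatial import ConvexHull
def ray(c,uv):
    p=camera_params(c);R=cv2.Rodrigues(np.array(p["rvec"],float))[0];C=-R.T@np.array(p["tvec"]).ravel()
    n=cv2.undistortPoints(np.array([[uv]],float),np.array(p["intrinsics"]),np.array(p["dist"]))[0,0]
    d=R.T@np.r_[n,1];return C,d/np.linalg.norm(d)
def atz(c,uv,z):
    C,d=ray(c,uv);return C+d*(z-C[2])/d[2]
def proj(c,P):
    p=camera_params(c);return cv2.projectPoints(np.array(P,float).reshape(-1,1,3),np.array(p["rvec"]),np.array(p["tvec"]),np.array(p["intrinsics"]),np.array(p["dist"]))[0][:,0]
def tri(a,b):
    (C1,d1),(C2,d2)=ray("scene",a),ray("top",b)
    s=np.linalg.lstsq(np.c_[d1,-d2],C2-C1,rcond=None)[0];P,Q=C1+s[0]*d1,C2+s[1]*d2
    return (P+Q)/2,np.linalg.norm(P-Q)
def knob_blob(im,box,th):
    c0,c1,r0,r1=box;g=cv2.cvtColor(im,cv2.COLOR_RGB2GRAY)[r0:r1,c0:c1]
    n,l,st,ce=cv2.connectedComponentsWithStats((g<th).astype(np.uint8))
    i=1+np.argmax(st[1:,4]);return ce[i]+[c0,r0],st[i]
E
python3 - <<'E'
from h import *
s=cv2.imread("pics/scene0.png")[:,:,::-1].copy();t=cv2.imread("pics/top0.png")[:,:,::-1].copy()
for nm,bs,bt in (("A",(345,370,140,163),(118,146,190,222)),("B",(122,146,145,168),(360,390,245,275))):
    a,sa=knob_blob(s,bs,45);b,sb=knob_blob(t,bt,75)
    print(nm,a,sa,b,sb,tri(a,b),atz("scene",a,.113),atz("top",b,.115))
# bar ends in top (z~.03)
for u,v in (((105.7,181),(160,167)),((333.5,280),(394,277))):
    pass
e=[(106,181.5),(160,166)]; P=[atz("top",q,.02) for q in e]; print(P,np.linalg.norm(P[0]-P[1]))
e=[(333.5,221),(394.5,217.5)]; P=[atz("top",q,.02) for q in e]; print(P,np.linalg.norm(P[0]-P[1]))
print("pinA",tri((317+251/5,150+140/5),(100+160/5,160+127/5)))
print("pinB",tri((105+162/5,155+113/5),(325+210/5,210+120/5)))
for n,c in(("jar","top"),("tape","top")):
    d=silhouettes(n,c)[0]; print(n,atz(c,d["at"],.05))
E
```

```text
A [355.53012048 154.37951807] [  3   7  15  16 166] [131.61403509 204.97807018] [  4   8  20  15 228] (array([0.5641443 , 0.27976241, 0.10918664]), np.float64(0.0013135942866366896)) [0.56718978 0.27858952 0.113     ] [0.56332433 0.27732606 0.115     ]
B [133.74074074 159.24074074] [  5   7  14  16 162] [375.70629371 258.43706294] [  0   0  29  28 286] (array([ 0.42298489, -0.29152454,  0.10793998]), np.float64(0.002499503991380653)) [ 0.42728719 -0.29206466  0.113     ] [ 0.42346009 -0.28808674  0.115     ]
[array([0.63780375, 0.37593754, 0.02      ]), array([0.67490544, 0.23256884, 0.02      ])] 0.14809158437221356
[array([ 0.51921166, -0.21287987,  0.02      ]), array([ 0.52305587, -0.37366845,  0.02      ])] 0.16083453196348058
pinA (array([0.61842746, 0.29481775, 0.06807139]), np.float64(0.0066271412136740555))
pinB (array([ 0.47999174, -0.28429498,  0.09473101]), np.float64(0.014805434202591337))
jar [ 0.65587968 -0.01369699  0.05      ]
tape [0.52443659 0.01168186 0.05      ]
```

The measurements agree: knob A is at about (0.565, 0.279), and the bar midpoint gives (0.564, 0.280). Yaw is about 0.25. The pin lies at 0.068 height, against 0.095 for B. I'll shut the gripper, go over the knob and touch down carefully.

```bash
cat >> h.py <<'E'
from scipy.spatial.transform import Rotation as Ro
K=np.array([.5648,.279]);YAW=.253
def quat(a): 
    c,s=np.cos(a),np.sin(a);return Ro.from_matrix(np.array([[c,s,0],[s,-c,0],[0,0,-1]])).as_quat()
E
python3 - <<'E'
from h import *
grip(0.0)
p=np.array(current_position());move_straight([p[0],p[1],.30],v=.2)
best=None
for a in (YAW,YAW+np.pi):
    q=inverse_kinematics([*K,.25],quat(a))
    if q is not None:
        m=np.abs(np.array(q)-current_qpos()).max();print(a,np.round(q,2))
        if best is None or m<best[0]: best=(m,a)
move_ptp([*K,.25],quat(best[1]))
move_straight([*K,.160],v=.15)
for z in (.146,.141,.137,.133):
    move_straight([*K,z],v=.05);dwell(.1);print(z,np.round(current_position(),4),np.round(current_ft_force(),2))
im=get_image("scene");cv2.imwrite("pics/s2.png",cv2.resize(im[120:240,280:440,::-1],(800,600),interpolation=cv2.INTER_CUBIC))
print(current_t(),current_gripper_width())
E
```

```text
0.253 [-0.16  0.29 -0.43  1.44  0.12  1.43 -1.91]
3.3945926535897932 [ 0.07  0.35 -0.73  1.43  0.23  1.45  1.16]
0.146 [0.5649 0.2791 0.1462] [ 0.55  0.43 -0.21]
0.141 [0.5648 0.279  0.1409] [ 1.36 -0.83 -0.11]
0.137 [0.5648 0.279  0.1369] [ 0.01  0.36 -0.07]
0.133 [0.5648 0.279  0.133 ] [-0.12 -0.19  0.3 ]
7.8167 -0.00039086704686363286
```

View pics/s2.png

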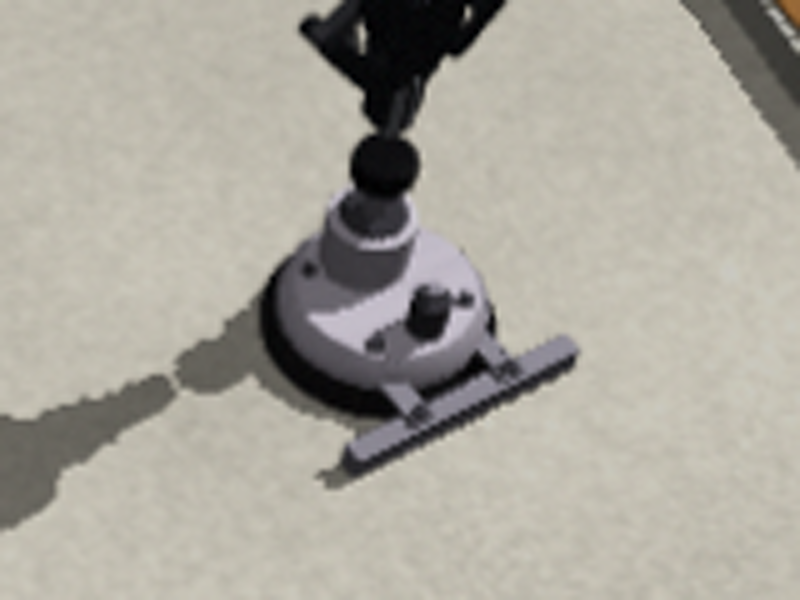

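No contact force yet, although TCP z=0.133 should put the tip at 0.114. The picture shows the fingertip ending at crop (390,135), right at the knob top. I'll project the expected points to check.

Run:
```python
from h import *
for z in (.114,.122,.126,.13,.14): print(z,(proj("scene",[*K,z])[0]-[280,120])*5)
R=Ro.from_quat(current_eef_rot()).as_matrix();print(np.round(R,3))
f=np.array([current_ft_force() for _ in range(10)]);print(f.mean(0),f.std(0))
im=get_image("top");cv2.imwrite("pics/t2.png",cv2.resize(im[150:240,80:200,::-1],(800,600),interpolation=cv2.INTER_CUBIC))
for xy in [(K[0],K[1],.122),(K[0],K[1],.114)]: print((proj("top",xy)[0]-[80,150])*6.667)
```

```text
0.114 [376.96142999 167.242197  ]
0.122 [379.35653271 156.94916424]
0.126 [380.56419089 151.76115034]
0.13 [381.77866592 146.54515912]
0.14 [384.84507364 133.38121358]
[[-0.968 -0.25   0.   ]
 [-0.25   0.968  0.   ]
 [-0.     0.    -1.   ]]
[ 0.12927014 -0.13028038 -0.19706772] [2.77555756e-17 2.77555756e-17 2.77555756e-17]
[333.56411953 360.30302789]
[340.35774515 362.79319371]
```

View pics/t2.png

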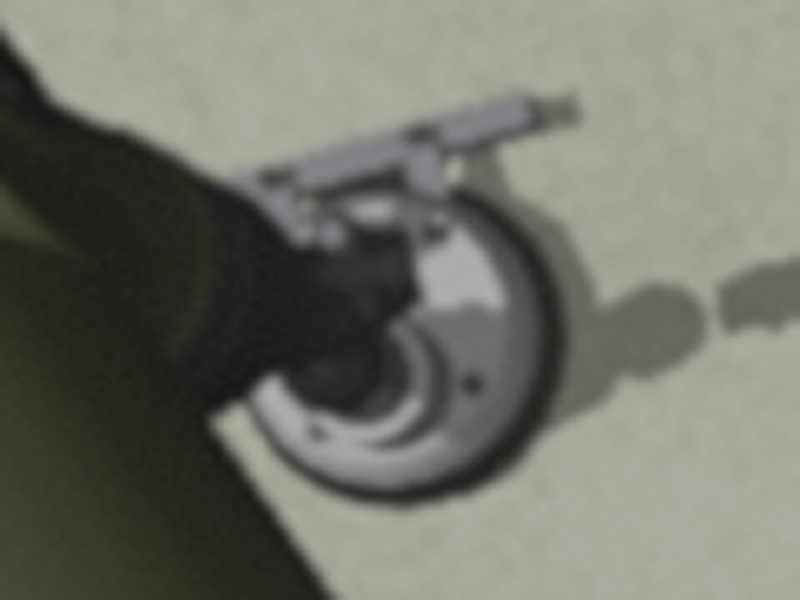

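Run:
```python
from h import *
g=lambda u,v:atz("top",(80+u/6.667,150+v/6.667),0)[:2]
S=g(650,332);l=(S-K)/.113;print("light",l)
# finger shadow start: corners
for u,v in ((718,285),(722,328),(760,268),(760,325),(705,330)):
    q=g(u,v)-K; print((u,v),np.round(q,4),"z along y",q[1]/l[1], "x offset at that z",q[0]-l[0]*q[1]/l[1])
g2=lambda u,v:atz("scene",(280+u/5,120+v/5),0)[:2]
S=g2(213,358);print("scene light",(S-K)/.113)
for u,v in((175,375),(165,370)):print(np.round(g2(u,v)-K,4))
```

```text
light [ 0.19875831 -0.7874415 ]
(718, 285) [ 0.0404 -0.116 ] z along y 0.1472824269372741 x offset at that z 0.011166876604097153
(722, 328) [ 0.0233 -0.1175] z along y 0.149219992415956 x offset at that z -0.006347731638306656
(760, 268) [ 0.0468 -0.1327] z along y 0.16845994998134134 x offset at that z 0.013292186548919074
(760, 325) [ 0.0241 -0.1325] z along y 0.16830289413018604 x offset at that z -0.009341222278796392
(705, 330) [ 0.0227 -0.1108] z along y 0.14067494078865797 x offset at that z -0.005268350248405888
scene light [ 0.15562693 -0.75938293]
[ 0.0233 -0.1102]
[ 0.0185 -0.1144]
```

The shadow gap shows the shut fingertips are above the knob, centred in x but higher than the nominal TCP offset puts them. I'll go down under force guard until contact.

Run:
```python
from h import *
z=.133
while z>.095:
    z-=.003;move_straight([*K,z],v=.05);f=np.array(current_ft_force());print(round(z,4),np.round(current_position()[2],4),np.round(f,2))
    if f[2]>2.5 or abs(f[:2]).max()>6: break
dwell(.15);print(np.round(current_ft_force(),2),np.round(current_ft_torque(),3))
for c,b in(("scene",(280,120)),):
    im=get_image(c);cv2.imwrite("pics/s3.png",cv2.resize(im[b[1]:b[1]+120,b[0]:b[0]+160,::-1],(800,600),interpolation=cv2.INTER_CUBIC))
print(current_t())
```

```text
0.13 0.1297 [-0.22  0.24  0.4 ]
0.127 0.1267 [-0.42  0.54 -0.3 ]
0.124 0.1237 [ 0.58  0.05 -0.  ]
0.121 0.1207 [0.53 0.12 0.7 ]
0.118 0.1177 [-0.21  0.21  0.3 ]
0.115 0.1147 [ 0.53 -0.15 -0.05]
0.112 0.1117 [-0.85  0.01  0.13]
0.109 0.1087 [ 0.15  0.91 -0.84]
0.106 0.106 [0.01 0.11 1.39]
0.103 0.1032 [-0.43 -0.25  2.19]
0.1 0.1003 [0.41 0.02 4.03]
[ 0.11 -0.41  3.79] [ 0.027 -0.122 -0.005]
10.8167
```

View pics/s3.png

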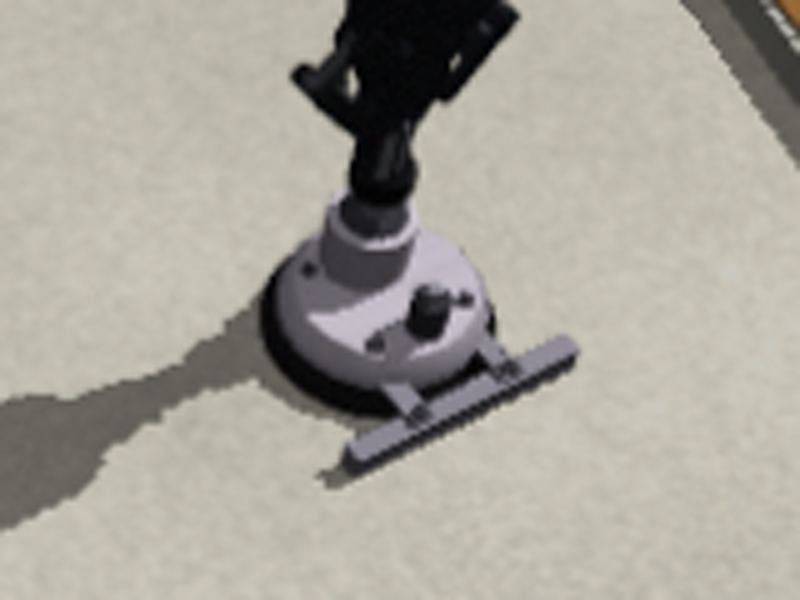

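The fingers are on the knob, pressing about 8 mm: 3.8 N agrees with 450 N/m, so contact is at TCP z≈0.1088. The tip sits about 32 mm off the nominal offset, but the picture and the spring force agree with each other. Next is a guarded first full stroke.

Run:
```python
from h import *
move_straight([*K,.088],v=.06);print(np.round(current_ft_force(),2))
z=.088
while z>.080:
    z-=.001;move_straight([*K,z],v=.05);dwell(.05);f=np.array(current_ft_force());print(round(z,4),np.round(current_position()[2],4),np.round(f,2))
    if f[2]>16: break
move_straight([*K,.113],v=.08);dwell(.35);print(np.round(current_ft_force(),2))
im=get_image("scene");cv2.imwrite("pics/s4.png",cv2.resize(im[120:240,280:440,::-1],(800,600),interpolation=cv2.INTER_CUBIC))
print(current_t())
```

```text
[-1.33 -0.25  8.85]
0.087 0.0883 [-1.57 -0.78  9.69]
0.086 0.0874 [-1.95 -1.64 10.3 ]
0.085 0.0865 [-1.31 -0.61 11.14]
0.084 0.0856 [-2.33 -0.75 11.97]
0.083 0.0846 [-1.92 -2.12 11.96]
0.082 0.0837 [-2.27 -1.82 12.51]
0.081 0.0836 [-4.   -2.43 16.38]
[0.18 0.59 0.21]
14.2167
```

View pics/s4.png

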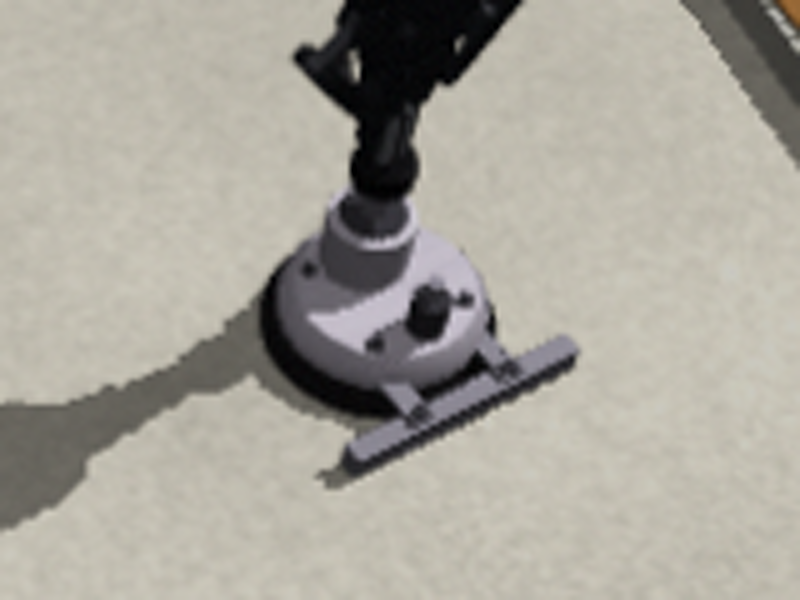

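The hard stop is at TCP z 0.0836, so the knob's rest contact is about 0.1076. The pin crown has risen slightly, now at crop (437,283). Now I'll make five more full strokes with generous releases, then back off and look.

Run:
```python
from h import *
for i in range(5):
    move_straight([*K,.0812],v=.06);dwell(.1);a=np.round(current_ft_force(),1),round(current_position()[2],4)
    move_straight([*K,.120],v=.08);dwell(.4);print(i,a,np.round(current_ft_force(),1),current_t())
move_straight([*K,.24],v=.2)
dwell(.2)
s=get_image("scene");t=get_image("top")
b=lambda im,c,r:cv2.resize(im[r:r+60,c:c+80,::-1],(400,300),interpolation=cv2.INTER_CUBIC)
cv2.imwrite("pics/f1.png",np.vstack([np.hstack([b(s,105,145),b(s,317,140)]),np.hstack([b(t,325,210),b(t,100,160)])]))
print(current_t(),knob_blob(s,(345,370,140,163),45)[0])
```

```text
0 (array([-3. , -2.5, 15.3]), np.float64(0.0836)) [ 0.9 -0.2 -0. ] 16.0333
1 (array([-3.6, -2.2, 15.9]), np.float64(0.0836)) [-0.4 -0.1 -0.8] 17.9667
2 (array([-4.1, -2.8, 16.3]), np.float64(0.0836)) [-0.3  0.5  0.2] 19.9
3 (array([-4.5, -2.5, 15.8]), np.float64(0.0836)) [0.3 0.4 0.3] 21.8333
4 (array([-3.4, -2.7, 16. ]), np.float64(0.0836)) [-0.3  1.3  0.7] 23.7667
24.8167 [355.55   154.2875]
```

View pics/f1.png

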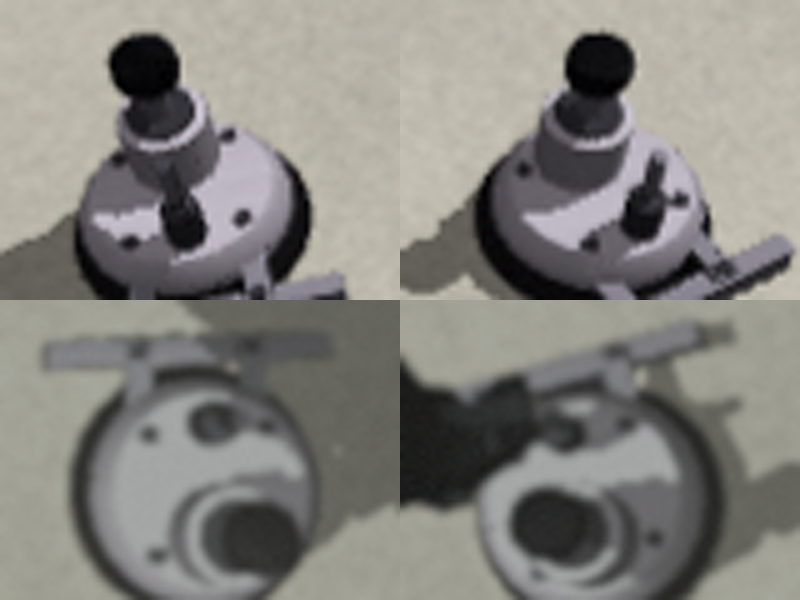

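Pin A is now a tall shaft with its crown at crop (657,153), much like B's at (160,165). The knob is back at its start pixel. I'll check the crown height numerically and measure both pins the same way.

Run:
```python
from h import *
P=K+.056*np.array([np.cos(YAW),np.sin(YAW)])
for z in (.066,.086,.090,.094,.098): print(z,(proj("scene",[*P,z])[0]-[317,140])*5+[400,0])
KB=np.array([.4245,-.2905]);PB=KB+.056*np.array([.9995,.03])
for z in (.066,.09,.098): print("B",z,(proj("scene",[*PB,z])[0]-[105,145])*5)
s=get_image("scene")
b=lambda c,r:cv2.resize(s[r:r+30,c:c+20,::-1],(400,600),interpolation=cv2.INTER_CUBIC)
cv2.imwrite("pics/f2.png",np.hstack([b(130,172),b(357,165)]))
```

```text
0.066 [641.32251081 195.49767146]
0.086 [647.94192527 171.44660939]
0.09 [649.28797242 166.55932403]
0.094 [650.64155768 161.64584512]
0.098 [652.00274686 156.70595226]
B 0.066 [180.01622121 201.0165729 ]
B 0.09 [170.0404525 172.5256894]
B 0.098 [166.64086055 162.82445776]
```

View pics/f2.png

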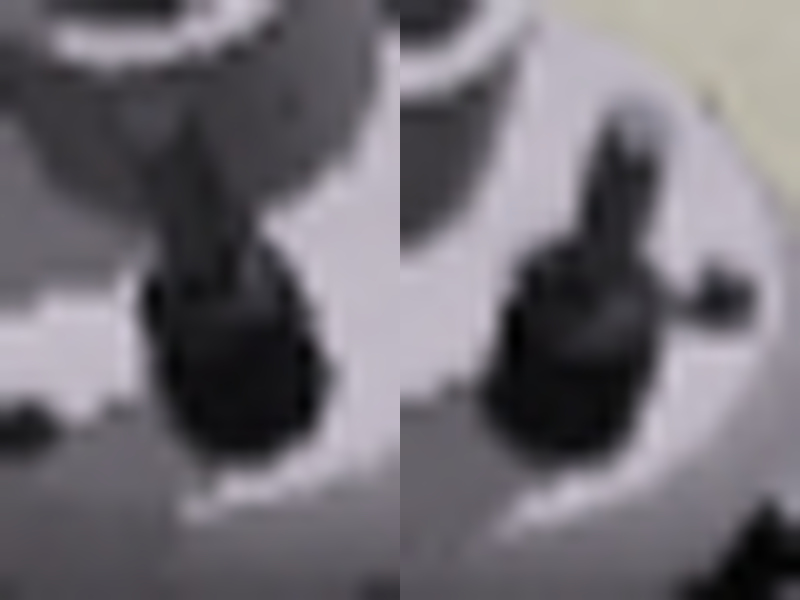

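The enlarged view shows A's crown at row 170.8. The prediction for a crown 98 mm high is row 171.3, so the pin is fully out, as B's is. The gripper is well clear above the knob, so I'll hand in.

Run:
```python
from h import *
print(np.round(current_ft_force(),1),current_position(),current_t());close_job()
```

```text
[ 0.4 -0.5 -0.5] [0.56450824 0.2788161  0.23918556] 24.8667
the job is handed in; nothing more can be done
```

The slack stop (left as the robot sees it, y > 0) has been pumped until its pin stands fully out, and I handed the job in at about 25 s. I pressed its knob straight down with the shut fingertips for six full strokes. Each went to the hard stop at about 16 N and was let fully up again, and then I lifted clear.

**Last checks:**
- **Pin:** its crown was at image row 170.8, against 171.3 predicted for 98 mm, and it looks like the other stop's pin.
- **Knob:** it is back at its starting pixel, so it is up.
- **Robot:** the wrist force is about zero, and the gripper is well above the knob, touching nothing.
- **Other things:** the other stop looks unchanged in the last pictures. I sent no motion near the tape, jar or squeegee, but did not look at them again at the end.

**Two things did not match:**
- **Tool length:** the shut fingertips met the knob with the TCP about 32 mm lower than the stated tool length predicts. I found contact under force guard instead, and the spring force, hard stop and pictures then agreed with each other.
- **Pin groove:** I could not clearly make out the black groove at this resolution. "Fully out" rests on the crown height and on having made more than the three to five strokes needed.

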